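# Set the oak roller calendar to 27 September

### The job

Roll the three wheels of the oak desk calendar until the row on top reads 2, 7, 9 from left to right, for the 27th of the 9th month, each numeral clicked squarely in line with the brass marks. Leave the calendar standing where it is, let go of it, and do not disturb the things around it.

Things in the scene. Friction and masses are not known exactly. Their poses are not given: they have to be found in the camera images.
- calendar: Oak desk calendar, loose, 0.7 kg, 160 mm long (its y) x 90 deep (its x) x 105 high. Origin: centre of its underside; z up; y to the left of the reader, who stands on its -x side and looks along +x. Base board 160 x 90 mm, its top 19 mm up. Two end cheeks and a divider, 60 mm deep, round-topped, each with a brass reading mark at its very top. From left: tens wheel, ones wheel, divider, month wheel.
- tens (a joint): Angle of the tens wheel, rad; grows as its top rolls away from the reader (to the calendar's +x); endless. 12 clicks of 0.5236 a turn; black numerals 0 1 2 3 three times round the rim: at k x 0.5236 the numeral straight on top, which counts, is k modulo 4. So 2 is on top at 1.047, 3.142, 5.236 (and whole turns more or less).
- ones (a joint): Angle of the ones wheel, rad; same sense; endless. 10 clicks of 0.6283 a turn, numerals 0 to 9: at k x 0.6283 the numeral on top is k modulo 10. So 7 is on top at 4.398, also at -1.885 and 10.681.
- month (a joint): Angle of the month wheel, rad; same sense; endless. 12 clicks of 0.5236 a turn, numerals 1 to 12: at k x 0.5236 the numeral on top is k modulo 12 (12 at 0). So 9 is on top at 4.712, also at -1.571 and 10.996.
- tens_center (a point): Centre of the tens wheel (leftmost), on the axle, which runs along the calendar's y 75 mm above the table. Like all three it is a plain round maple cylinder 60 mm in diameter, 34 mm wide, open to front, top and back. A spring click stop in it holds a numeral exactly on top; about 0.045 N m (1.5 N at the rim) turns it past a click, and let go between two it snaps to the nearer.
- ones_center (a point): Centre of the ones wheel (middle), 75 mm above the table, 37 mm to the right of the tens wheel's: 3 mm gap between the two. Same wheel and click stop.
- month_center (a point): Centre of the month wheel (rightmost), 75 mm above the table, 48 mm to the right of the ones wheel's: the 10 mm divider stands between, as high as the wheels. Same wheel and click stop.
- tens_mark (a point): Reading place over the tens wheel: the top of the rim, in line with the brass marks, 105 mm above the table.
- ones_mark (a point): Reading place over the ones wheel, as for the tens.
- month_mark (a point): Reading place over the month wheel, as for the tens.
- tens_2a (a point): Middle of one of the three numerals 2 on the tens wheel's rim.
- tens_2b (a point): Middle of the second of the three numerals 2 on the tens wheel's rim.
- tens_2c (a point): Middle of the third of the three numerals 2 on the tens wheel's rim.
- ones_7 (a point): Middle of the numeral 7 on the ones wheel's rim.
- month_9 (a point): Middle of the numeral 9 on the month wheel's rim.
- bowl: Stoneware bowl, 130 mm across, 55 mm high, bystander. Origin: centre of its underside.
- jar: Empty glass jar with a steel twist cap, 72 mm across, 110 mm high, bystander. Origin: centre of its underside.
- coaster: Round stainless steel coaster, 96 mm across, 6 mm thick, bystander. Origin: centre of its underside.
- toy_car: Small yellow plastic toy car, 78 mm long, 35 mm high, bystander. Origin: centre between its wheels, on the table.

How it is judged:
By the outcome, as a careful person would: the job done as asked, in the order asked, and still so for the second after the job is handed in, with the robot touching nothing.
It also fails if it takes over 72 s, if anything falls off the work surface, if the arm or the gripper's body presses on something with over 40 N, if the wrist force passes 120 N, or if a joint passes its speed limit or range.

### The arm

A 7-joint arm with a two-finger parallel gripper is mounted at the origin on the work surface. World frame = base frame: x ahead of the robot, y to its left, z up, the work surface at z = 0. Lengths are in m, angles in rad, forces in N, time in s.
With the tool pointing down it reaches from about 0.35 to 0.9 m from the base axis. Payload 7.2 kg.
Tool frame: the origin (TCP) lies at the very end of the fingers, on their centre line; the grasp point (between the pads) lies 19 mm behind it (grip_point_offset is the distance from the TCP to the grasp point, in m); y points along the fingers, z is the direction in which the jaws open and shut, and the axes are right-handed (so a half turn about y gives the same grasp; the last joint's range is limited). The gripper opens to 88 mm and grips with 3 to 60 N. Pads are 20 mm wide; open, the fingers measure 115 mm over their backs; the gripper's body (75 mm by 178 mm) begins 61 mm behind the grasp point.
Start: joints at [-1.312, 0.411, -0.013, 1.596, 0.006, 1.134, -0.082], TCP at [0.201, 0.592, 0.223] pointing down, gripper open.
Joint ranges: [-2.95, 2.95], [-0.29, 1.99], [-1.47, 1.44], [0.14, 2.54], [-1.03, 4.17], [0.13, 1.85], [-2.86, 2.86]. Speed limits (rad/s): [2.39, 2.39, 3.01, 3.01, 3.14, 3.14, 3.14].

### API

Orientations are given as a unit quaternion [x, y, z, w].
In Python, from station import * gives the robot as it stands.
- The arm moves only by the shell command python3 -m jog 'ROWS' [FORCE]. ROWS is JSON, a list of rows, each a list of 3 entries, a list of its own where there are three numbers: the opening, from 0 (shut) to 1 (fully open), then the shift along the world's x, y, z in m, then the turn about the world's z in degrees. A call has 1 to 8 rows; each row is the pose to reach, as a shift and turn from the pose commanded when the call began; what a row does not reach only later rows make up. A row lasts 1/12 s, in which the tool goes at most 41.7 mm and 7.16 degrees, less where a joint would pass 70% of its speed; a pose out of reach is approached as far as the arm can. A call with a gripper value outside its range is refused whole. The fingers move at their own pace and stop on an object; FORCE is the grip in N (left out, the last holds). Time passes only in rows, so rows that repeat a pose let the fingers close. It gives the time, the measured TCP pose, the force and the opening at its end, in the units of the state.
- read_state(): the state, without advancing time (a new reading comes with each control period).
- read_camera(name): name is "scene" or "side" or "wrist"; returns a dict with "pixels" (400x640x3 uint8, red, green, blue), "vfov" (degrees; the focal length in pixels is half the picture's height over the tangent of half this angle, whatever the lens; pixels are square), "cx", "cy" (the principal point, pixels), "T" (4x4, takes a point from camera to world coordinates); the wrist camera has in their place "hand_eye" (4x4, takes a point from camera to tool coordinates, whose origin is the TCP and whose axes are the tool frame's). Camera axes: x right, y down, z forward; pixel columns grow to the right and rows downward; lengths in m; the calibration is good to about 2 mm. A picture is of the moment at which its call begins: read the wrist's pose just before it. There is no depth.
- close_job(): hands the job in, once; it reports no verdict.
The state is a dict: "time_s": time; "q": joint angles; "qvel": joint speeds; "effort": joint torques, N m; "tool_pos": TCP position; "tool_rot": TCP orientation; "ft_force": force on the tool from outside, world axes, zero at the start; "wrist_torque": the same for the moment, N m; "gripper_width": opening from 0.0 (shut) to 1.0 (fully open).
Only numpy, scipy, OpenCV 4.12 (cv2) and the standard library are available. Lean on these libraries where they do the work, as an engineer would, in place of code of your own. Each camera call takes 0.05 s, during which the arm holds its last target. There are 200 camera calls.

## Working session

There is one attempt and no reset: what is moved stays moved. The work goes in short steps, Python scripts to look and compute and a shell command to move; the robot and the scene stay as the last step left them, time stands still between calls to the robot, and variables do not carry over. Pictures are saved under pics/ and viewed, about 8 in all and at most 12, crops included, and the job is handed in when it is done.

```bash
mkdir -p pics
python3 - <<'E'
from station import *
import cv2,json,numpy as np
s=read_state();print({k:np.round(v,3).tolist() for k,v in s.items()})
for n in("scene","side","wrist"):
    c=read_camera(n);cv2.imwrite(f"pics/{n}0.png",c["pixels"][:,:,::-1])
    print(n,c["vfov"],c["cx"],c["cy"],np.round(c.get("T",c.get("hand_eye")),4).tolist())
E
```

```text
{'time_s': 0.0, 'q': [-1.312, 0.412, -0.013, 1.597, 0.006, 1.134, -0.082], 'qvel': [0.001, -0.001, 0.001, 0.001, -0.0, -0.001, -0.0], 'effort': [-0.001, -58.795, 0.641, -29.108, -0.054, 0.018, 0.0], 'tool_pos': [0.201, 0.591, 0.222], 'tool_rot': [0.698, -0.115, 0.115, -0.697], 'ft_force': [-0.04, 0.095, 1.398], 'wrist_torque': [0.014, -0.009, -0.086], 'gripper_width': 1.001}
scene 52.247060495273914 326.1714841722349 198.96643707066795 [[0.8781, 0.4054, -0.2541, 0.8168], [0.4783, -0.7301, 0.4881, -0.4279], [0.0124, -0.5501, -0.835, 0.861], [0.0, 0.0, 0.0, 1.0]]
side 42.41868086539107 317.89631256787015 194.6507312972107 [[0.9127, -0.2194, 0.3448, 0.2172], [-0.4085, -0.4665, 0.7845, -0.8412], [-0.0112, -0.8569, -0.5154, 0.6601], [0.0, 0.0, 0.0, 1.0]]
wrist 66.29832983485748 316.8856866654792 194.46973696574986 [[-0.0006, 0.9699, 0.2435, -0.0679], [0.0004, -0.2435, 0.9699, -0.1623], [1.0, 0.0007, -0.0002, 0.0], [0.0, 0.0, 0.0, 1.0]]
```

View pics/scene0.png

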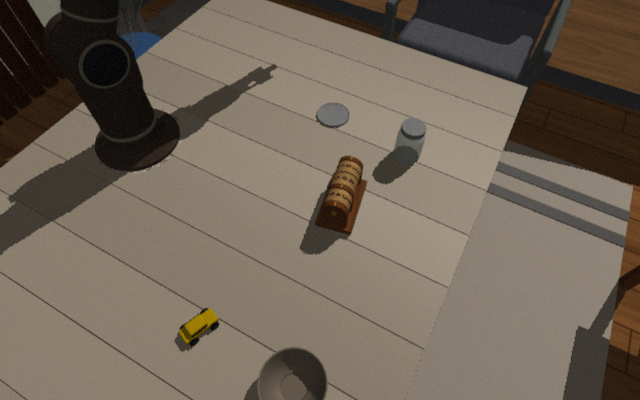

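View pics/side0.png

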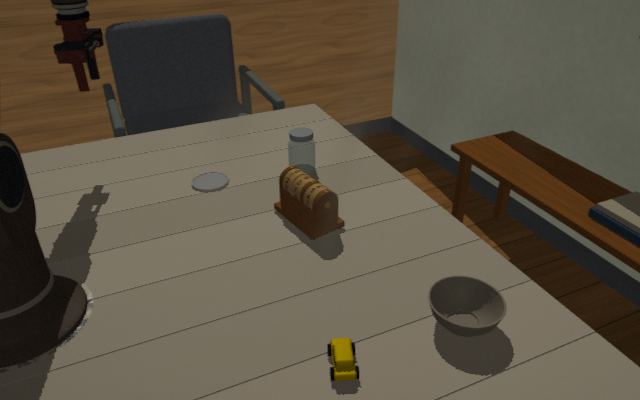

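The scene view has the calendar at about (342,193), the coaster at (333,115), the jar at (411,138), the car at (199,325) and the bowl at (293,380). The side view has the calendar at (308,203). I'll enlarge both.

```bash
cat > h.py <<'E'
import numpy as np,cv2
from scipy.spatial.transform import Rotation as R
def cam(c,s=None):
    f=200/np.tan(np.radians(c["vfov"]/2))
    if "T" in c: T=np.array(c["T"])
    else:
        W=np.eye(4);W[:3,:3]=R.from_quat(s["tool_rot"]).as_matrix();W[:3,3]=s["tool_pos"];T=W@np.array(c["hand_eye"])
    return f,c["cx"],c["cy"],T
def ray(k,u,v,z):
    f,cx,cy,T=k;d=T[:3,:3]@np.array([(u-cx)/f,(v-cy)/f,1]);o=T[:3,3];return o+d*(z-o[2])/d[2]
def proj(k,p):
    f,cx,cy,T=k;q=T[:3,:3].T@(np.array(p)-T[:3,3]);return np.array([cx+f*q[0]/q[2],cy+f*q[1]/q[2]])
E
python3 - <<'E'
import cv2,numpy as np
a=cv2.imread("pics/scene0.png")[145:245,300:380];b=cv2.imread("pics/side0.png")[155:245,265:355]
a=cv2.resize(a,(480,600),interpolation=2)[:, :];b=cv2.resize(b,(0,0),fx=4.2,fy=6*0.7,interpolation=2)
a=cv2.resize(a,(400,500));b=cv2.resize(b,(400,400))
c=np.zeros((500,800,3),np.uint8);c[:,:400]=a;c[:400,400:]=b
cv2.imwrite("pics/crop1.png",c)
E
```

```text
(no output)
```

View pics/crop1.png

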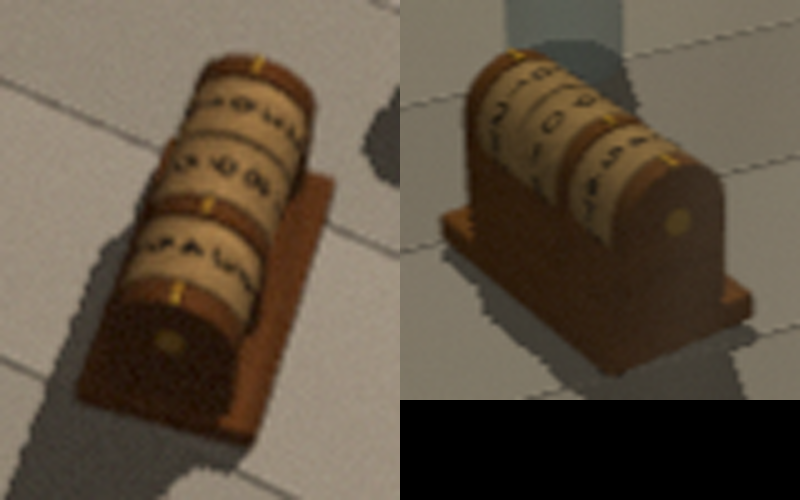

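Run:
```python
from station import *
from h import *
A=cam(read_camera("scene"));B=cam(read_camera("side"))
P={"scene":(A,[(351.6,157.8),(341.4,186.4),(335.4,203.4)]),"side":(B,[(291.1,166.7),(311.8,181.6),(325.75,190.55)])}
for n,(k,l) in P.items():
    q=np.array([ray(k,u,v,.105) for u,v in l]);d=q[0]-q[2];print(n,q.round(4).tolist(),np.linalg.norm(d),np.degrees(np.arctan2(-d[0],d[1])))
# base corners scene at z=.019: crop (78,400)?,(250,440),(333,178)
for u,v in[(350,232.5),(366.6,180.5),(315.6,224)]:print(ray(A,u,v,.01).round(3))
for n,u,v in[("coaster",333,115),("jar",411,150),("car",199,330),("bowl",293,390)]:print(n,ray(A,u,v,0).round(3))
```

```text
scene [[0.5835, 0.1464, 0.105], [0.6006, 0.0607, 0.105], [0.6101, 0.0136, 0.105]] 0.13548865516726577 11.3198958709782
side [[0.5837, 0.1438, 0.105], [0.5991, 0.0598, 0.105], [0.6105, 0.012, 0.105]] 0.1344425191645253 11.4812740933382
[0.653 0.013 0.01 ]
[0.622 0.17  0.01 ]
[ 0.57  -0.006  0.01 ]
coaster [0.432 0.343 0.   ]
jar [0.682 0.331 0.   ]
car [ 0.48  -0.339  0.   ]
bowl [ 0.71  -0.344  0.   ]
```

Run:
```python
from station import *
from h import *
s=read_state();M=R.from_quat(s["tool_rot"]).as_matrix();print(M.round(3));z=M[:,2]
a=np.degrees(np.arctan2(z[1],z[0]));print("tool z heading",a,"turn needed",11.4-a,191.4-a)
```

```text
[[ 0.947 -0.     0.321]
 [-0.321 -0.001  0.947]
 [ 0.    -1.    -0.001]]
tool z heading 71.27400173801468 turn needed -59.87400173801468 120.12599826198533
```

```bash
python3 -m jog '[[0,[0.03,-0.03,0],-7],[0,[0.06,-0.06,0],-14],[0,[0.09,-0.09,0],-21],[0,[0.12,-0.12,0],-28],[0,[0.15,-0.15,0],-35],[0,[0.18,-0.18,0],-42],[0,[0.205,-0.21,0],-49],[0,[0.23,-0.24,0],-56]]' 20; python3 -m jog '[[0,[0.03,-0.03,0],-4],[0,[0.05,-0.065,0],-4],[0,[0.07,-0.1,0],-4],[0,[0.09,-0.135,0],-4],[0,[0.11,-0.17,0],-4],[0,[0.13,-0.205,0],-4],[0,[0.148,-0.235,0],-4],[0,[0.165,-0.266,0],-4]]'
python3 -m jog '[[0,[0,0,0],0],[0,[0,0,0],0],[0,[0,0,0],0]]'
cat > look.py <<'E'
import sys,json
from station import *
from h import *
s=read_state();c=read_camera("wrist");k=cam(c,s);im=c["pixels"][:,:,::-1].copy();cv2.imwrite(f"pics/raw{sys.argv[1]}.png",im)
M=R.from_quat(s["tool_rot"]).as_matrix();a=np.degrees(np.arctan2(M[1,2],M[0,2]))
print(s["time_s"],np.round(s["tool_pos"],4),"zhead",a.round(2),"down",M[:,1].round(3),"F",np.round(s["ft_force"],2),s["gripper_width"])
h=np.radians(11.4);X=np.array([np.cos(h),np.sin(h),0]);Y=np.array([-X[1],X[0],0]);t=np.array([.588,.120,0])
for n,o in(("t",0),("o",-.037),("m",-.085)):
    m=t+o*Y+[0,0,.105];p=proj(k,m);print(n,m.round(4),p.round(1))
np.save("k.npy",np.array(k,dtype=object),allow_pickle=True)
p=proj(k,t-.037*Y+[0,0,.1]).astype(int);x0=max(0,min(640-240,p[0]-120));y0=max(0,min(400-260,p[1]-130))
print("crop",x0,y0);cv2.imwrite(f"pics/w{sys.argv[1]}.png",cv2.resize(im[y0:y0+260,x0:x0+240],None,fx=2.3,fy=2.3,interpolation=2))
E
python3 look.py 1
```

```text
time_s: 0.92
tool_pos: [0.4318, 0.3502, 0.2228]
tool_rot: [-0.561, 0.431, -0.431, 0.561]
ft_force: [0.6, -0.9, -0.3]
gripper_width: 0.433
time_s: 1.58
tool_pos: [0.5964, 0.0841, 0.2227]
tool_rot: [-0.547, 0.449, -0.449, 0.547]
ft_force: [0.8, 0.1, -0.6]
gripper_width: 0.004
time_s: 1.83
tool_pos: [0.5953, 0.0865, 0.2224]
tool_rot: [0.547, -0.449, 0.448, -0.547]
ft_force: [-0.7, 1.4, -0.2]
gripper_width: 0.003
1.8333 [0.5953 0.0865 0.2224] zhead 11.27 down [-0.001  0.001 -1.   ] F [-0.72  1.36 -0.22] 0.0031742936653623407
t [0.588 0.12  0.105] [318.  154.6]
o [0.5953 0.0837 0.105 ] [318.1 194. ]
m [0.6048 0.0367 0.105 ] [318.1 241.5]
crop 198 62
```

View pics/w1.png

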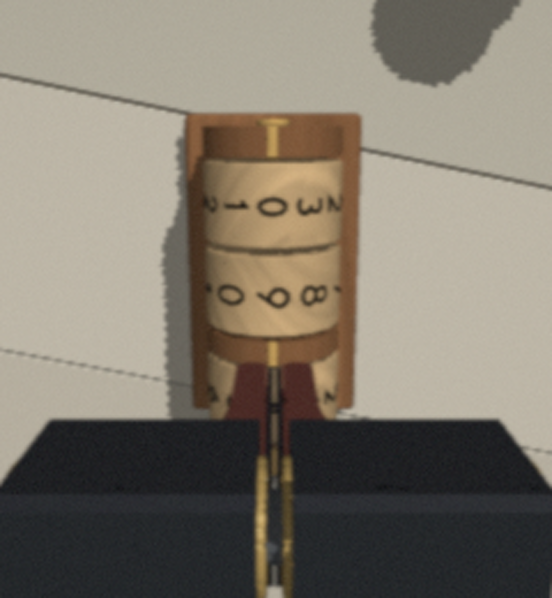

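The gripper is aligned. On top, the tens wheel reads 0 (crop 270,207), with 1 on the reader side. The ones wheel reads 9 (272,297), with 8 on the far side. The brass mark is at x≈272. The fingers hide the month wheel, so I'll move sideways to see it.

```bash
python3 -m jog '[[0,[0.008,-0.04,0],0],[0,[0.017,-0.08,0],0],[0,[0.022,-0.11,0],0],[0,[0.022,-0.11,0],0],[0,[0.022,-0.11,0],0]]'
python3 look.py 2
```

```text
time_s: 2.3
tool_pos: [0.6174, -0.0245, 0.2227]
tool_rot: [-0.546, 0.449, -0.449, 0.546]
ft_force: [0.3, 0.7, 0.6]
gripper_width: 0.001
2.3 [ 0.6174 -0.0245  0.2227] zhead 11.19 down [ 0.  0. -1.] F [0.27 0.72 0.56] 0.001407023493684812
t [0.588 0.12  0.105] [317.9  16.7]
o [0.5953 0.0837 0.105 ] [318.   64.9]
m [0.6048 0.0367 0.105 ] [318.1 122.7]
crop 197 0
```

View pics/w2.png

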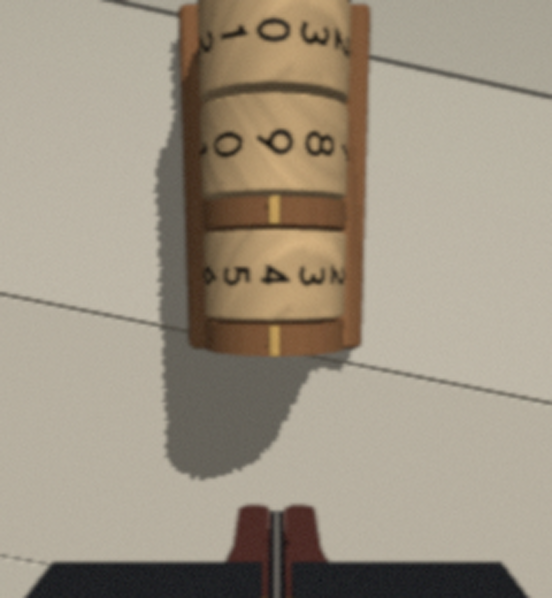

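Month reads 4 (272,275), with 5 on the reader side. So ones needs −2 clicks, month +5, and tens ±2. I'll turn them by dragging the closed fingertips over the top of each rim, starting with ones from its far side.

```bash
python3 -m jog '[[0,[-0.002,0.04,0],0],[0,[-0.005,0.08,0],0],[0,[-0.007,0.112,0],0],[0,[-0.007,0.112,-0.04],0],[0,[-0.007,0.112,-0.08],0],[0,[-0.007,0.112,-0.1],0],[0,[-0.007,0.112,-0.1],0],[0,[-0.007,0.112,-0.1],0]]'
python3 -m jog '[[0,[-0.007,-0.001,0],0],[0,[-0.007,-0.001,-0.01],0],[0,[-0.007,-0.001,-0.014],0],[0,[-0.007,-0.001,-0.016],0],[0,[-0.007,-0.001,-0.016],0]]'
```

```text
time_s: 3.02
tool_pos: [0.6096, 0.0903, 0.1221]
tool_rot: [0.548, -0.448, 0.447, -0.547]
ft_force: [0.0, 0.9, 0.6]
gripper_width: 0.005
time_s: 3.43
tool_pos: [0.6036, 0.0869, 0.1066]
tool_rot: [-0.547, 0.449, -0.448, 0.547]
ft_force: [1.4, 0.0, 0.2]
gripper_width: 0.002
```

```bash
python3 -m jog '[[0,[0,0,-0.001],0],[0,[0,0,-0.002],0],[0,[0,0,-0.002],0]]';python3 -m jog '[[0,[0,0,-0.001],0],[0,[0,0,-0.001],0]]'; python3 -m jog '[[0,[0,0,-0.001],0],[0,[0,0,-0.001],0]]'
```

```text
time_s: 3.68
tool_pos: [0.6041, 0.0869, 0.105]
tool_rot: [-0.546, 0.448, -0.449, 0.547]
ft_force: [0.2, -0.1, 2.3]
gripper_width: 0.0
time_s: 3.85
tool_pos: [0.6045, 0.0869, 0.1045]
tool_rot: [-0.546, 0.448, -0.449, 0.547]
ft_force: [-0.0, 0.1, 5.8]
gripper_width: 0.003
time_s: 4.02
tool_pos: [0.6052, 0.0871, 0.1041]
tool_rot: [-0.546, 0.448, -0.449, 0.548]
ft_force: [1.0, -0.2, 9.9]
gripper_width: 0.006
```

```bash
python3 -m jog '[[0,[-0.004,-0.0008,0],0],[0,[-0.008,-0.0016,0],0],[0,[-0.012,-0.0024,0],0],[0,[-0.016,-0.0032,0],0]]'; python3 -m jog '[[0,[-0.004,-0.0008,0],0],[0,[-0.004,-0.0008,0],0]]'; python3 -m jog '[[0,[0,0,0.01],0],[0,[0,0,0.02],0],[0,[0.01,0.002,0.04],0],[0,[0.01,0.002,0.04],0],[0,[0.01,0.002,0.04],0]]'; python3 look.py 3
```

```text
time_s: 4.35
tool_pos: [0.5899, 0.084, 0.105]
tool_rot: [-0.545, 0.447, -0.45, 0.548]
ft_force: [-1.1, 0.7, 11.4]
gripper_width: 0.005
time_s: 4.52
tool_pos: [0.5843, 0.0829, 0.1041]
tool_rot: [-0.546, 0.448, -0.449, 0.547]
ft_force: [-0.8, -0.3, 9.1]
gripper_width: 0.005
time_s: 4.93
tool_pos: [0.5947, 0.0851, 0.144]
tool_rot: [-0.546, 0.448, -0.449, 0.547]
ft_force: [0.1, -0.1, 0.1]
gripper_width: 0.005
4.9333 [0.5947 0.0851 0.144 ] zhead 11.28 down [ 0.003  0.001 -1.   ] F [ 0.09 -0.07  0.08] 0.005482724354531546
t [0.588 0.12  0.105] [319.4 166.5]
o [0.5953 0.0837 0.105 ] [319.4 219.6]
m [0.6048 0.0367 0.105 ] [319.4 282. ]
crop 199 87
```

View pics/w3.png

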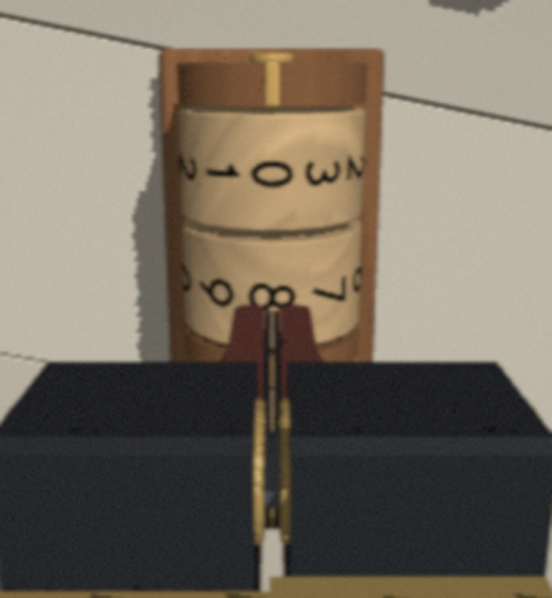

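The 20 mm stroke gave exactly one click: ones now shows 8 (270,297). I'll repeat it.

```bash
python3 -m jog '[[0,[0.01,0.002,-0.03],0],[0,[0.01,0.002,-0.038],0],[0,[0.01,0.002,-0.04],0],[0,[0.01,0.002,-0.04],0]]'; python3 -m jog '[[0,[-0.004,-0.0008,0],0],[0,[-0.008,-0.0016,0],0],[0,[-0.012,-0.0024,0],0],[0,[-0.016,-0.0032,0],0],[0,[-0.020,-0.004,0],0],[0,[-0.02,-0.004,0],0]]'; python3 -m jog '[[0,[0,0,0.01],0],[0,[0,0,0.02],0],[0,[0.01,0.002,0.04],0],[0,[0.01,0.002,0.04],0]]'; python3 look.py 4
```

```text
time_s: 5.32
tool_pos: [0.6061, 0.0878, 0.1044]
tool_rot: [-0.545, 0.447, -0.449, 0.548]
ft_force: [0.6, 0.7, 15.3]
gripper_width: 0.01
time_s: 5.82
tool_pos: [0.5836, 0.0831, 0.1043]
tool_rot: [-0.546, 0.448, -0.449, 0.547]
ft_force: [-1.9, 0.4, 16.7]
gripper_width: 0.007
time_s: 6.15
tool_pos: [0.596, 0.0852, 0.1458]
tool_rot: [-0.545, 0.447, -0.449, 0.548]
ft_force: [1.3, 0.2, 1.2]
gripper_width: 0.004
6.15 [0.596  0.0852 0.1458] zhead 11.27 down [ 0.004  0.001 -1.   ] F [1.32 0.19 1.2 ] 0.003946209915725015
t [0.588 0.12  0.105] [317.4 165.9]
o [0.5953 0.0837 0.105 ] [317.4 218.5]
m [0.6048 0.0367 0.105 ] [317.5 280.5]
crop 197 86
```

```bash
python3 -m jog '[[0,[-0.007,0.036,0],0],[0,[0.001,0.038,0],0],[0,[0.001,0.038,-0.03],0],[0,[0.001,0.038,-0.039],0],[0,[0.001,0.038,-0.041],0],[0,[0.001,0.038,-0.041],0]]'; python3 -m jog '[[0,[-0.004,-0.0008,0],0],[0,[-0.008,-0.0016,0],0],[0,[-0.012,-0.0024,0],0],[0,[-0.0165,-0.0033,0],0],[0,[-0.0165,-0.0033,0],0]]'; python3 -m jog '[[0,[0,0,0.01],0],[0,[0,0,0.02],0],[0,[0.0165,0.0033,0.02],0],[0,[0.0165,0.0033,0.01],0],[0,[0.0165,0.0033,0.002],0],[0,[0.0165,0.0033,0],0],[0,[0.0165,0.0033,0],0]]'; python3 -m jog '[[0,[-0.004,-0.0008,0],0],[0,[-0.008,-0.0016,0],0],[0,[-0.012,-0.0024,0],0],[0,[-0.0165,-0.0033,0],0],[0,[-0.0165,-0.0033,0],0]]';python3 -m jog '[[0,[0,0,0.01],0],[0,[0,0,0.02],0],[0,[0.024,-0.08,0.04],0],[0,[0.032,-0.115,0.04],0],[0,[0.032,-0.115,0.04],0],[0,[0.032,-0.115,0.04],0]]'; python3 look.py 5
```

```text
time_s: 6.7
tool_pos: [0.5981, 0.125, 0.1043]
tool_rot: [-0.544, 0.447, -0.45, 0.55]
ft_force: [1.5, 4.9, 18.5]
gripper_width: 0.007
time_s: 7.12
tool_pos: [0.5786, 0.1208, 0.104]
tool_rot: [-0.545, 0.448, -0.448, 0.548]
ft_force: [-4.0, 3.4, 23.0]
gripper_width: 0.005
time_s: 7.7
tool_pos: [0.5984, 0.1234, 0.1042]
tool_rot: [-0.544, 0.447, -0.45, 0.549]
ft_force: [3.1, 0.8, 22.8]
gripper_width: 0.001
time_s: 8.12
tool_pos: [0.5787, 0.1194, 0.1039]
tool_rot: [-0.545, 0.448, -0.449, 0.548]
ft_force: [-5.4, 0.1, 26.1]
gripper_width: 0.002
time_s: 8.62
tool_pos: [0.6108, -0.0056, 0.1426]
tool_rot: [0.546, -0.45, 0.453, -0.543]
ft_force: [-0.5, -0.5, 0.6]
gripper_width: 0.009
8.6167 [ 0.6108 -0.0056  0.1426] zhead 10.7 down [ 0.001 -0.005 -1.   ] F [-0.45 -0.51  0.59] 0.008792085633168798
t [0.588 0.12  0.105] [321.1   9.8]
o [0.5953 0.0837 0.105 ] [321.6  77.4]
m [0.6048 0.0367 0.105 ] [322.2 155.8]
crop 201 0
```

View pics/w5.png

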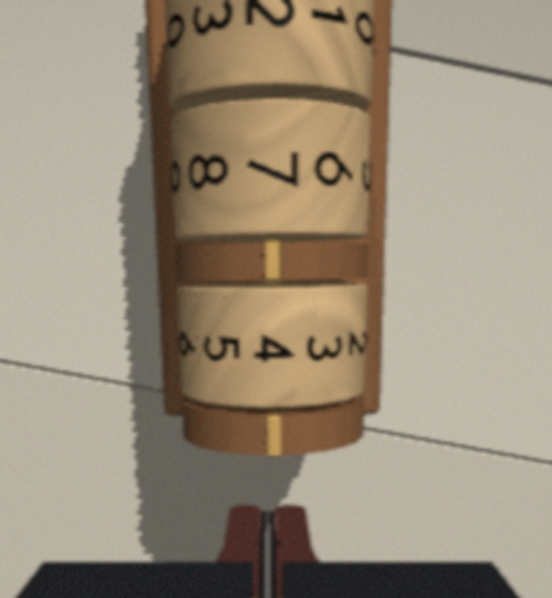

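Tens reads 2 (270,12), ones 7 (275,168) and month 4 (272,347). Next is the month wheel, five strokes in +X.

```bash
python3 -m jog '[[0,[-0.0155,0.0414,0],0.5],[0,[-0.0155,0.0414,0],0.5],[0,[-0.0155,0.0414,-0.025],0.5],[0,[-0.0155,0.0414,-0.035],0.5],[0,[-0.0155,0.0414,-0.038],0.5],[0,[-0.0155,0.0414,-0.038],0.5]]'; python3 -m jog '[[0,[0.004,0.0008,0],0],[0,[0.008,0.0016,0],0],[0,[0.012,0.0024,0],0],[0,[0.0165,0.0033,0],0],[0,[0.0165,0.0033,0],0]]'; python3 -m jog '[[0,[0,0,0.01],0],[0,[0,0,0.02],0],[0,[0.013,-0.065,0.04],0],[0,[0.013,-0.065,0.04],0],[0,[0.013,-0.065,0.04],0]]'; python3 look.py 6
python3 - <<'E'
import cv2
im=cv2.imread("pics/raw6.png");cv2.imwrite("pics/r6.png",cv2.resize(im[:220,220:420],None,fx=2,fy=2))
E
```

```text
time_s: 9.17
tool_pos: [0.5932, 0.0482, 0.104]
tool_rot: [0.549, -0.447, 0.444, -0.549]
ft_force: [-7.1, 4.2, 14.7]
gripper_width: 0.003
time_s: 9.58
tool_pos: [0.6119, 0.0512, 0.1041]
tool_rot: [-0.548, 0.446, -0.446, 0.55]
ft_force: [-0.2, 3.0, 6.9]
gripper_width: 0.01
time_s: 10.0
tool_pos: [0.6252, -0.0234, 0.1465]
tool_rot: [0.547, -0.446, 0.45, -0.547]
ft_force: [0.3, 0.0, 0.1]
gripper_width: 0.003
10.0 [ 0.6252 -0.0234  0.1465] zhead 11.35 down [ 0.003 -0.004 -1.   ] F [0.31 0.01 0.11] 0.0026193953854886072
t [0.588 0.12  0.105] [305.2 -27. ]
o [0.5953 0.0837 0.105 ] [305.8  42.9]
m [0.6048 0.0367 0.105 ] [306.5 123.8]
crop 186 0
```

View pics/r6.png

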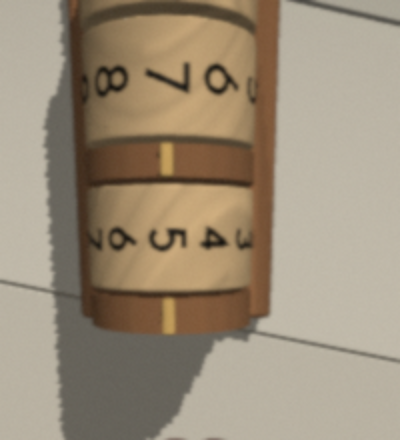

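Month now reads 5 (167,240). However, that stroke landed about 10 mm off centre in y, so the command and the measurement disagree. I'll let the arm settle before going on.

```bash
python3 -m jog '[[0,[0,0,0],0],[0,[0,0,0],0]]';python3 -m jog '[[0,[0,0,0],0],[0,[0,0,0],0],[0,[0,0,0],0]]'
```

```text
time_s: 10.22
tool_pos: [0.6236, -0.0144, 0.1434]
tool_rot: [0.549, -0.446, 0.445, -0.549]
ft_force: [0.0, 0.6, 0.7]
gripper_width: 0.005
time_s: 10.47
tool_pos: [0.6239, -0.0147, 0.1434]
tool_rot: [0.549, -0.446, 0.446, -0.549]
ft_force: [-0.1, -0.2, -0.4]
gripper_width: 0.009
```

```bash
python3 -m jog '[[0,[-0.01,0.017,0],0],[0,[-0.02,0.034,0],0],[0,[-0.029,0.0505,0],0],[0,[-0.029,0.0505,0],0],[0,[-0.029,0.0505,-0.015],0],[0,[-0.029,0.0505,-0.03],0],[0,[-0.029,0.0505,-0.03],0],[0,[-0.029,0.0505,-0.03],0]]'; python3 -m jog '[[0,[0,0,-0.005],0],[0,[0,0,-0.009],0],[0,[0,0,-0.0102],0],[0,[0,0,-0.0102],0]]'
```

```text
time_s: 11.13
tool_pos: [0.5948, 0.0345, 0.1132]
tool_rot: [0.549, -0.446, 0.446, -0.548]
ft_force: [-0.3, 0.0, -0.5]
gripper_width: 0.001
time_s: 11.47
tool_pos: [0.596, 0.0346, 0.1046]
tool_rot: [-0.548, 0.446, -0.447, 0.549]
ft_force: [-0.5, 0.1, 7.6]
gripper_width: 0.005
```

Centred, with 7.6 N of press. Two strokes, then a check.

```bash
python3 -m jog '[[0,[0.004,0.0008,-0.0003],0],[0,[0.008,0.0016,-0.0005],0],[0,[0.012,0.0024,-0.0005],0],[0,[0.0165,0.0033,-0.0005],0],[0,[0.0165,0.0033,-0.0005],0]]'; python3 -m jog '[[0,[0,0,0.01],0],[0,[-0.0082,-0.0016,0.015],0],[0,[-0.0165,-0.0033,0.01],0],[0,[-0.0165,-0.0033,0.006],0],[0,[-0.0165,-0.0033,0.002],0],[0,[-0.0165,-0.0033,0],0],[0,[-0.0165,-0.0033,0],0]]';python3 -m jog '[[0,[0.004,0.0008,0],0],[0,[0.008,0.0016,0],0],[0,[0.012,0.0024,0],0],[0,[0.0165,0.0033,0],0],[0,[0.0165,0.0033,0],0]]'; python3 -m jog '[[0,[0,0,0.01],0],[0,[0,0,0.02],0],[0,[0.004,-0.02,0.03],0],[0,[0.008,-0.04,0.04],0],[0,[0.01,-0.05,0.04],0],[0,[0.01,-0.05,0.04],0],[0,[0.01,-0.05,0.04],0],[0,[0.01,-0.05,0.04],0]]'; python3 look.py 7
```

```text
time_s: 11.88
tool_pos: [0.6138, 0.0382, 0.1046]
tool_rot: [-0.548, 0.445, -0.447, 0.55]
ft_force: [0.1, 0.2, 7.1]
gripper_width: 0.003
time_s: 12.47
tool_pos: [0.5957, 0.0349, 0.1042]
tool_rot: [-0.548, 0.446, -0.446, 0.549]
ft_force: [-4.0, 0.2, 13.3]
gripper_width: 0.004
time_s: 12.88
tool_pos: [0.6141, 0.0386, 0.1043]
tool_rot: [-0.548, 0.445, -0.447, 0.55]
ft_force: [1.4, 0.5, 9.0]
gripper_width: 0.003
time_s: 13.55
tool_pos: [0.621, -0.0104, 0.1422]
tool_rot: [0.549, -0.446, 0.445, -0.549]
ft_force: [-0.0, 1.4, -0.2]
gripper_width: 0.004
13.55 [ 0.621  -0.0104  0.1422] zhead 11.83 down [-0.001  0.001 -1.   ] F [-0.04  1.45 -0.16] 0.004315129092913536
t [0.588 0.12  0.105] [310.1  -2.5]
o [0.5953 0.0837 0.105 ] [309.9  66. ]
m [0.6048 0.0367 0.105 ] [309.7 145.7]
crop 190 0
```

View pics/w7.png

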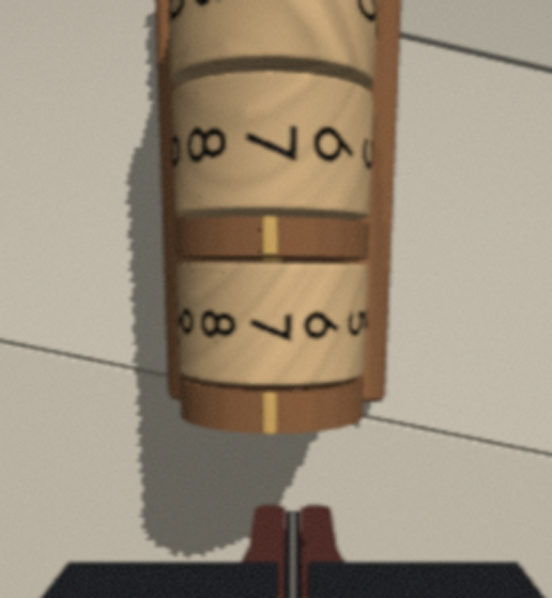

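Month reads 7 (270,325) and ones is still 7. Two more strokes, then back off high.

```bash
python3 -m jog '[[0,[-0.01,0.017,0],0],[0,[-0.02,0.034,0],0],[0,[-0.026,0.046,0],0],[0,[-0.026,0.046,0],0],[0,[-0.026,0.046,-0.015],0],[0,[-0.026,0.046,-0.029],0],[0,[-0.026,0.046,-0.029],0],[0,[-0.026,0.046,-0.029],0]]'; python3 -m jog '[[0,[0,0,-0.005],0],[0,[0,0,-0.009],0],[0,[0,0,-0.0104],0],[0,[0,0,-0.0104],0]]'; python3 -m jog '[[0,[0.004,0.0008,0],0],[0,[0.008,0.0016,0],0],[0,[0.012,0.0024,0],0],[0,[0.0165,0.0033,0],0],[0,[0.0165,0.0033,0],0]]'
```

```text
time_s: 14.27
tool_pos: [0.5954, 0.0338, 0.1135]
tool_rot: [0.549, -0.446, 0.446, -0.548]
ft_force: [-0.1, -0.6, -0.5]
gripper_width: 0.001
time_s: 14.6
tool_pos: [0.5966, 0.0339, 0.1047]
tool_rot: [-0.548, 0.446, -0.447, 0.549]
ft_force: [-1.2, -0.5, 6.3]
gripper_width: 0.008
time_s: 15.02
tool_pos: [0.6138, 0.0374, 0.1046]
tool_rot: [-0.548, 0.445, -0.447, 0.549]
ft_force: [-0.2, 0.2, 7.0]
gripper_width: 0.009
```

```bash
python3 -m jog '[[0,[0,0,0.01],0],[0,[-0.0082,-0.0016,0.015],0],[0,[-0.0165,-0.0033,0.01],0],[0,[-0.0165,-0.0033,0.006],0],[0,[-0.0165,-0.0033,0.002],0],[0,[-0.0165,-0.0033,-0.0005],0],[0,[-0.0165,-0.0033,-0.0005],0]]';python3 -m jog '[[0,[0.004,0.0008,0],0],[0,[0.008,0.0016,0],0],[0,[0.012,0.0024,0],0],[0,[0.0165,0.0033,0],0],[0,[0.0165,0.0033,0],0]]'; python3 -m jog '[[0,[0,0,0.01],0],[0,[0,0,0.03],0],[0,[0.003,-0.02,0.06],0],[0,[0.006,-0.04,0.09],0],[0,[0.01,-0.06,0.12],0],[0,[0.014,-0.08,0.15],0],[0,[0.014,-0.08,0.16],0],[0,[0.014,-0.08,0.16],0]]'; python3 -m jog '[[0,[0,0,0],0],[0,[0,0,0],0],[0,[0,0,0],0],[0,[0,0,0],0]]'; python3 look.py 8
python3 - <<'E'
from station import *
from h import *
for n in("scene","side"):
    a=cv2.imread(f"pics/{n}0.png");b=read_camera(n)["pixels"][:,:,::-1].copy();cv2.imwrite(f"pics/{n}1.png",b)
    d=(cv2.blur(cv2.absdiff(a,b),(5,5)).max(2)>25).astype(np.uint8)
    m,l,st,_=cv2.connectedComponentsWithStats(d);print(n,[s.tolist() for s in st[1:] if s[4]>15])
E
python3 -c "
import cv2,numpy as np
a=cv2.imread('pics/w8.png');b=cv2.imread('pics/scene1.png')[145:245,300:380];c=np.zeros((598,800,3),np.uint8);c[:a.shape[0],:a.shape[1]]=a;c[:300,555:795]=cv2.resize(b,(240,300),interpolation=2);cv2.imwrite('pics/f8.png',c)"
```

```text
time_s: 15.6
tool_pos: [0.5961, 0.0343, 0.1043]
tool_rot: [-0.548, 0.446, -0.446, 0.549]
ft_force: [-3.9, -0.7, 12.5]
gripper_width: 0.012
time_s: 16.02
tool_pos: [0.6145, 0.0379, 0.1043]
tool_rot: [-0.548, 0.445, -0.447, 0.55]
ft_force: [1.2, 1.2, 8.1]
gripper_width: 0.008
time_s: 16.68
tool_pos: [0.6274, -0.0441, 0.2662]
tool_rot: [-0.547, 0.445, -0.448, 0.549]
ft_force: [0.6, 0.9, -0.3]
gripper_width: 0.004
time_s: 17.02
tool_pos: [0.6255, -0.0413, 0.2614]
tool_rot: [0.55, -0.446, 0.445, -0.548]
ft_force: [-0.5, -0.4, 0.5]
gripper_width: 0.007
17.0167 [ 0.6255 -0.0413  0.2614] zhead 11.86 down [-0.003  0.    -1.   ] F [-0.55 -0.43  0.48] 0.006562140787982017
t [0.588 0.12  0.105] [315.4   8.5]
o [0.5953 0.0837 0.105 ] [315.1  51.5]
m [0.6048 0.0367 0.105 ] [314.7 103.6]
crop 195 0
scene [[44, 0, 19, 39, 458], [114, 0, 3, 14, 31], [266, 0, 128, 188, 12823], [344, 0, 49, 13, 378], [109, 21, 8, 13, 51], [121, 33, 21, 37, 223], [100, 48, 18, 22, 112], [85, 59, 18, 26, 93], [79, 61, 6, 18, 34], [146, 63, 132, 84, 3106], [116, 71, 10, 10, 51], [136, 72, 9, 15, 99], [79, 101, 8, 7, 40], [34, 150, 47, 27, 261], [88, 171, 40, 28, 312], [350, 179, 5, 6, 22], [7, 180, 23, 24, 266], [0, 207, 11, 21, 125], [0, 221, 54, 85, 1420], [184, 311, 34, 24, 401], [0, 311, 271, 89, 9375], [180, 331, 9, 12, 50]]
side [[0, 0, 36, 136, 3363], [50, 0, 54, 92, 2983], [295, 0, 101, 134, 6447], [4, 138, 34, 91, 884], [0, 167, 17, 41, 230], [45, 185, 65, 115, 3404], [0, 203, 5, 6, 20], [331, 314, 105, 86, 5046], [50, 316, 12, 24, 107], [30, 349, 27, 51, 546], [327, 371, 4, 8, 22], [338, 370, 18, 6, 76]]
```

View pics/f8.png

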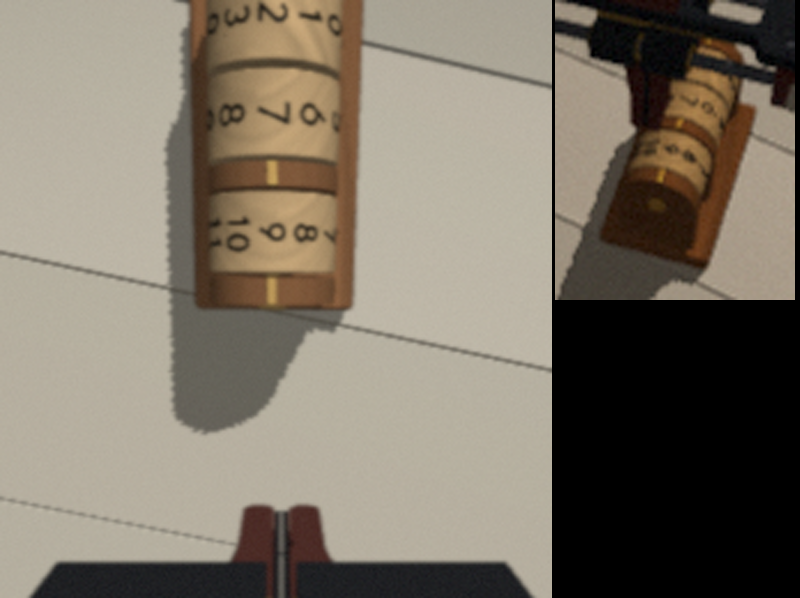

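The row reads 2 (272,15), 7 (273,112) and 9 (272,233), in line with the marks. The calendar's base corner is still at scene pixel (350,233). I'll hand it in.

```bash
python3 -c "
from station import *
s=read_state();print(s['time_s'],s['ft_force']);print(close_job())"
```

```text
17.1667 [-0.25040884  0.07178063  0.09224996]
the job is handed in; nothing more can be done
None
```

The calendar reads 2, 7, 9, and I handed the job in at about 17 s of the 72 s allowed. I turned each wheel by dragging the closed fingertips lightly over its rim: ones −2 clicks, tens −2 and month +5.

**Final checks**
- **Reading:** the last wrist picture shows 2, 7 and 9 on top, in line with the brass marks.
- **Calendar position:** its base corner is at the same scene pixel as at the start, within about 1 px.
- **Forces:** I saw at most about 26 N on the wrist. At hand-in the tool was clear of everything, with the force near zero.

**What did not go cleanly**
- **Off-centre stroke:** the first month stroke ran about 10 mm off centre, because the arm had not settled after a fast move. It likely came within a millimetre or so of the divider. I saw no change from it, and I corrected the later strokes.
- **Things around it:** the before-and-after image comparison flagged areas near the toy car and the bowl. I took these to be the arm's moved shadow and did not check further. The arm was never near either of them.

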